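Pile the bed plates, then hold their case open

TASK

I want to put the three aluminium bed plates away in their wooden case. First stack the two plates that lie on the desk squarely on the one that lies on the small pine board, all edges in line, and let go of the pile; then raise the case's lid, which drops shut by itself, to 45 degrees and finish still holding it there, steady in the gripper, so that I can slip the pile in. Leave the board's plate and everything else where they lie.

Things in the scene. Friction and masses are not known exactly. Their poses are not given: they have to be found in the camera images.
- plate_base_mid (a point): Centre (half-way up) of the bottom plate of the pile: a flat aluminium plate 90 x 50 x 10 mm (its x, y, z), five dark bolt-hole marks on top, about 120 g, lying loose on a fixed pine board 120 x 80 x 12 mm (plate centre at z = 17 mm). It is the only plate on the board. The three plates are identical and the same after a half turn.
- plate_a_mid (a point): Centre (half-way up) of one of the two loose plates that lie flat on the desk, 90 x 50 x 10 mm along its x, y, z, about 120 g; grasp it across its 50 mm width (y).
- plate_b_mid (a point): Centre (half-way up) of the other loose plate on the desk, same plate: 90 x 50 x 10 mm. Either plate may go on first. It lies either at the left rear or in front of the case (it and the gauge trade places).
- lid (a joint): Opening angle of the case's lid, rad: 0 closed and level (as at the start), growing as the front edge rises; 0.785 is 45 degrees; stop at 1.9. The hinge is nearly free: the lid (about 0.3 kg) falls shut from anything below about 1.5.
- lid_handle (a point): Middle of the lid's handle, a round steel bar 11 mm thick and 100 mm long that runs parallel to the hinge, its axis 35 mm above the lid's top face (two 8 mm posts at its ends, 42 mm either side of the middle), 30 mm behind the lid's front edge. The case is a fixed wooden box, 150 mm deep (x) x 200 mm wide (y) x 80 mm high, lid 8 mm thick on top of it. The point's axes turn with the lid; closed, x points from the handle to the hinge, y along the bar, z up.
- lid_hinge (a point): Middle of the lid's hinge line, at the case's far top edge (z = 80 mm, the lid's underside), 120 mm from the handle along the lid's x and 43 mm below it along the lid's z when closed. The hinge line runs along the lid's y; the lid opens upward and away from the robot.
- chassis_mid (a point): Bystander: centre of the red enamelled tender chassis, six wheels, about 150 x 66 x 36 mm.
- gauge_mid (a point): Bystander: centre of the round nickel pressure gauge lying face up, 52 mm across, 21 mm high, with a 18 mm stem.
- rod_1_mid (a point): Bystander: middle of a chrome piston rod lying on the desk, about 135 mm long, 20 mm high.
- rod_2_mid (a point): Bystander: middle of the other chrome piston rod, same size.
- jar_mid (a point): Bystander: centre of a small glass jar with a steel cap, 56 mm across, 70 mm high.
- driver_mid (a point): Bystander: a screwdriver lying at the right of the desk; the point is in its handle half.
There are look-alikes about, which are no part of the job. What is shaped like the part that bears plate_b_mid but blue is not meant.

How it is judged:
By the outcome, as a careful person would: the job done as asked, in the order asked, and still so for the second after the job is handed in, while the arm keeps its last pose, push and grip.
It also fails if it takes over 58 s, if anything falls off the work surface, if the arm or the gripper's body presses on something with over 40 N, if the wrist force passes 120 N, or if a joint passes its speed limit or range.

ROBOT

A 6-joint arm with a two-finger parallel gripper is mounted at the origin on the work surface. World frame = base frame: x ahead of the robot, y to its left, z up, the work surface at z = 0. Lengths are in m, angles in rad, forces in N, time in s.
With the tool pointing down it reaches from about 0.375 to 0.9 m from the base axis. Payload 3.1 kg.
Tool frame: the origin (TCP) lies on the centre line of the jaws, within the pads' length; the fingertips stand robot.finger_overhang ahead of it and the grasp point (between the pads) lies 2 mm behind it (robot.finger_overhang is the distance from the TCP to the fingertips, in m); z points along the fingers, y is the direction in which the jaws open and shut (so a half turn about z gives the same grasp; the last joint's range is limited). The gripper opens to 87 mm and grips with 3 to 60 N. Pads are 19 mm wide; open, the fingers measure 117 mm over their backs; the gripper's body (75 mm by 190 mm) begins 51 mm behind the grasp point.
Start: joints at [-1.482, 0.527, 1.433, -0, 1.181, -0.178], TCP at [0.165, -0.603, 0.24] pointing down, gripper open.
Joint ranges: [-3.08, 3.08], [-0.75, 2.2], [0.22, 2.44], [-1.43, 4.57], [0, 2.65], [-2.85, 2.85]. Speed limits (rad/s): [2.79, 2.79, 3.14, 3.14, 3.14, 3.14].

INTERFACE

Orientations are given as a unit quaternion [x, y, z, w].
In Python, from rig import robot gives the robot as it stands. The module is installed in compiled form; this text tells all that it offers.
- The arm moves only by the tool step_arm, never from a script. Its arguments are lists of equal length, an entry for each row: "slide": the shift along the tool's x, y, z in mm, a list of three; "twist": the turn about the tool's z in degrees. A call has 1 to 20 rows; each row shifts and turns the commanded pose from where the row before left it, along the tool's axes as they then stand; what a row does not reach is not made up. A row lasts 1/12 s, in which the tool goes at most 41.7 mm and 7.16 degrees, less where a joint would pass 70% of its speed; a pose out of reach is approached as far as the arm can. A call is refused whole if a number of a shift passes 41.7 or a number of a turn 7.16, either way. A call with a gripper value outside its range is refused whole. "jaw" is the finger opening in mm, from 0 to 87, set as the call begins (left out, the last holds). The fingers move at their own pace and stop on an object; "force" is the grip in N (left out, the last holds). Time passes only in rows, so rows that do not move let the fingers close. It gives the time, the measured TCP pose, the force and the opening at its end, in the units of the state.
- robot.get_obs(): the state, without advancing time (a new reading comes with each control period).
- robot.camera(name): name is "side" or "top" or "wrist"; returns a dict with "color" (480x640x3 uint8, blue, green, red), "depth" (480x640 float32, m along the optical axis (not along the pixel's ray), 0 where there is no reading), "camera_matrix" (3x3 intrinsics, pixels), "origin" and "orientation" of the camera in the world. Camera axes: x right, y down, z forward; pixel columns grow to the right and rows downward; lengths in m; the calibration is good to about 2 mm. The wrist camera is an equidistant fisheye: a pixel r from the principal point sees the ray r / f radians off the axis. A picture is of the moment at which its call begins.
- robot.hand_in(): hands the job in, once; it reports no verdict.
The state is a dict: "time": time; "q": joint angles; "joint_velocities": joint speeds; "joint_torque": joint torques, N m; "position": TCP position; "tool_rot": TCP orientation; "ft_force": force on the tool from outside, world axes, zero at the start; "moment": the same for the moment, N m; "grip_width": finger opening in m.
Only numpy, scipy, OpenCV 4.12 (cv2) and the standard library are available. Lean on these libraries where they do the work, as an engineer would, in place of code of your own. Each camera call takes 0.05 s, during which the arm holds its last target.

## Working session

There is one attempt and no reset: what is moved stays moved. The work goes in short steps, Python scripts to look and compute and a tool call to move; the robot and the scene stay as the last step left them, time stands still between calls to the robot, and variables do not carry over. Pictures are saved under pics/ and viewed, and the job is handed in when it is done.

Besides the shell and the picture viewer there is one more tool, called after "Call:" as name(argument=value, ...) on one line, values as JSON. step_arm: Moves the arm, as the interface text tells. Its arguments: {"type":"object","properties":{"slide":{"type":"array","items":{"type":"array","items":{"type":"number"}}},"twist":{"type":"array","items":{"type":"number"}},"jaw":{"type":"number"},"force":{"type":"number"}},"required":["slide","twist"]}

```bash
ls; mkdir -p pics; cat > h.py <<'E'
import numpy as np, cv2
from rig import robot
from scipy.spatial.transform import Rotation as R
np.set_printoptions(precision=4,suppress=True)
def snap(name,fn):
    c=robot.camera(name); cv2.imwrite('pics/'+fn+'.png',c['color']); np.savez('pics/'+fn+'.npz',**{k:np.array(v) for k,v in c.items()}); return c
def load(fn): return dict(np.load('pics/'+fn+'.npz'))
def ray(c,u,v):
    K=c['camera_matrix']; d=np.array([(u-K[0,2])/K[0,0],(v-K[1,2])/K[1,1],1.])
    return R.from_quat(c['orientation']).apply(d) if np.size(c['orientation'])==4 else np.array(c['orientation'])@d
def onplane(c,u,v,z):
    d=ray(c,u,v); o=np.array(c['origin']); return o+d*(z-o[2])/d[2]
E
python3 - <<'E'
from h import *
for n in('top','side','wrist'):
    c=snap(n,n+'0'); print(n,c['camera_matrix'],c['origin'],c['orientation'])
print(robot.get_obs(),robot.finger_overhang)
E
```

```text
pics
top [[445.6488   0.     309.9724]
 [  0.     445.6488 241.9199]
 [  0.       0.       1.    ]] [ 0.4076 -0.0449  1.0673] [-0.6494  0.7524 -0.0839  0.0716]
side [[580.6984   0.     320.97  ]
 [  0.     580.6984 245.1572]
 [  0.       0.       1.    ]] [-0.1024 -1.1215  1.0581] [ 0.8541 -0.2598  0.125  -0.4329]
wrist [[371.6483   0.     317.5557]
 [  0.     371.6483 232.1434]
 [  0.       0.       1.    ]] [ 0.2425 -0.5795  0.3831] [ 0.7863 -0.5997 -0.0912  0.1174]
{'time': 0.15, 'q': array([-1.4815,  0.5283,  1.4336,  0.    ,  1.1814, -0.1785]), 'joint_velocities': array([-0.0009, -0.0027, -0.0041, -0.0005, -0.0001, -0.0015]), 'joint_torque': array([  0.0009, -44.0432, -17.6842,   0.0634,   0.0552,  -0.0001]), 'position': array([ 0.1654, -0.6022,  0.2388]), 'tool_rot': array([ 0.991 ,  0.1335,  0.    , -0.0008]), 'ft_force': array([-0.4671,  0.0035,  0.1593]), 'moment': array([-0.0007,  0.0135,  0.0188]), 'grip_width': 0.08684022057178319} 0.017
```

View pics/top0.png

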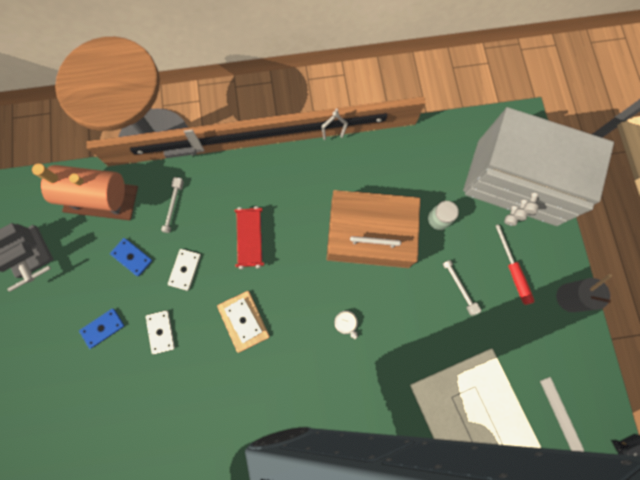

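View pics/side0.png

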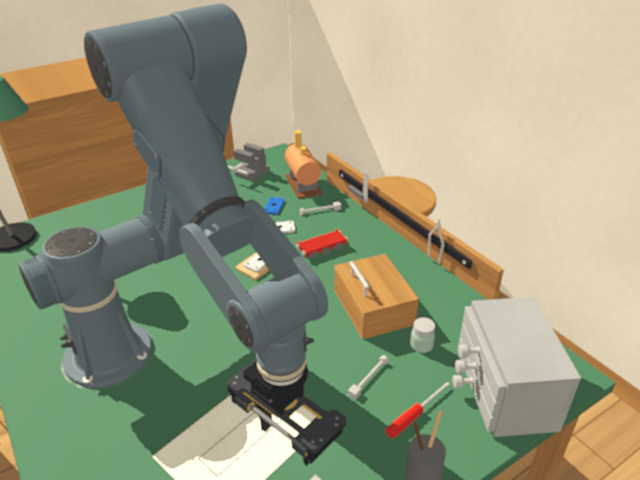

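The top view shows three white plates: (184,269), (160,332), and one on the pine board at (243,320). Blue look-alikes are at (131,257) and (101,328). The gauge at (346,322) is in front of the case, so plate_b is the white one at the left rear, (184,269). Next I'll measure them and check in a crop.

```bash
python3 - <<'E'
from h import *
c=load('top0'); im=c['color']; hsv=cv2.cvtColor(im,cv2.COLOR_BGR2HSV)
m=((hsv[...,1]<75)&(hsv[...,2]>130)).astype(np.uint8)
m[:,:]*=1
for (u,v,zt) in [(184,269,.010),(160,332,.010),(243,320,.022)]:
    s=np.zeros_like(m); s[v-30:v+30,u-30:u+30]=m[v-30:v+30,u-30:u+30]
    s=cv2.morphologyEx(s,cv2.MORPH_CLOSE,np.ones((7,7),np.uint8))
    cs,_=cv2.findContours(s,cv2.RETR_EXTERNAL,cv2.CHAIN_APPROX_NONE)
    k=max(cs,key=cv2.contourArea)[:,0,:]
    P=np.array([onplane(c,a,b,zt)[:2] for a,b in k])
    (cx,cy),(w,h),a=cv2.minAreaRect((P*1000).astype(np.float32))
    bx=cv2.boxPoints(((cx,cy),(w,h),a)); e=[bx[1]-bx[0],bx[2]-bx[1]]; e=max(e,key=np.linalg.norm)
    print((u,v),'centre mm',cx,cy,'size',w,h,'long axis deg',np.degrees(np.arctan2(e[1],e[0]))%180, 'depth z', (lambda d: (np.array(c['origin'])+ray(c,u+6,v+3)*d))(c['depth'][v+3,u+6]))
# handle
for uv in [(352,239),(398,243)]: print('handle',onplane(c,*uv,.123))
for uv in [(334,191),(420,196),(412,267),(328,256)]: print('lid corner',onplane(c,*uv,.088))
cv2.imwrite('pics/crop0.png',cv2.resize(im[220:360,70:290],None,fx=3.6,fy=3.6,interpolation=cv2.INTER_CUBIC))
cv2.imwrite('pics/crop1.png',cv2.resize(im[170:290,310:470],None,fx=4,fy=4,interpolation=cv2.INTER_CUBIC))
E
```

```text
(184, 269) centre mm 620.8404541015625 230.24517822265625 size 55.58713150024414 96.94961547851562 long axis deg 156.32236 depth z [0.6117 0.2145 0.0086]
(160, 332) centre mm 481.5289611816406 298.0332336425781 size 96.40750122070312 55.88470458984375 long axis deg 5.645736 depth z [0.4722 0.2823 0.0098]
(243, 320) centre mm 476.15728759765625 107.0983657836914 size 123.237060546875 74.10319519042969 long axis deg 17.21784 depth z [0.4707 0.0872 0.0197]
handle [ 0.6105 -0.1685  0.123 ]
handle [ 0.5871 -0.2658  0.123 ]
lid corner [ 0.7364 -0.1508  0.088 ]
lid corner [ 0.6955 -0.3452  0.088 ]
lid corner [ 0.5355 -0.2945  0.088 ]
lid corner [ 0.5874 -0.1134  0.088 ]
```

View pics/crop0.png

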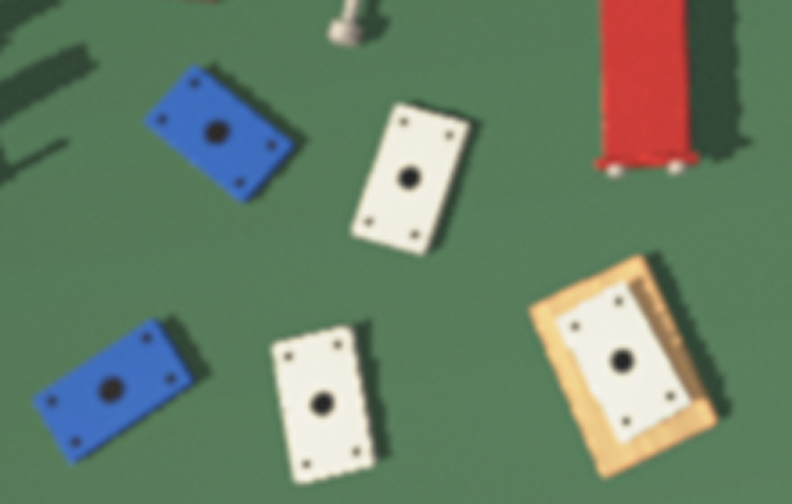

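View pics/crop1.png

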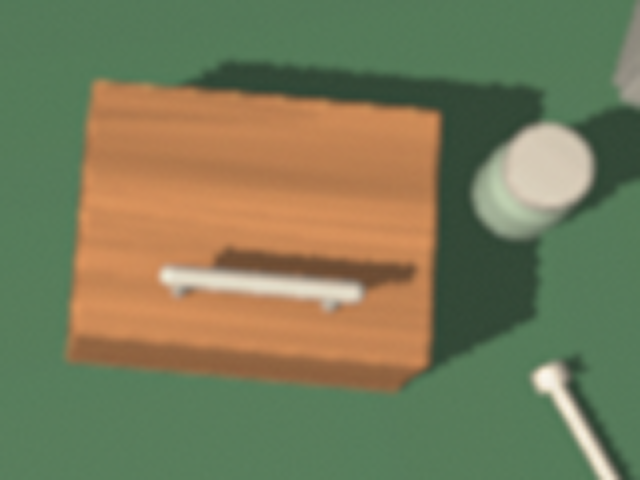

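View pics/wrist0.png

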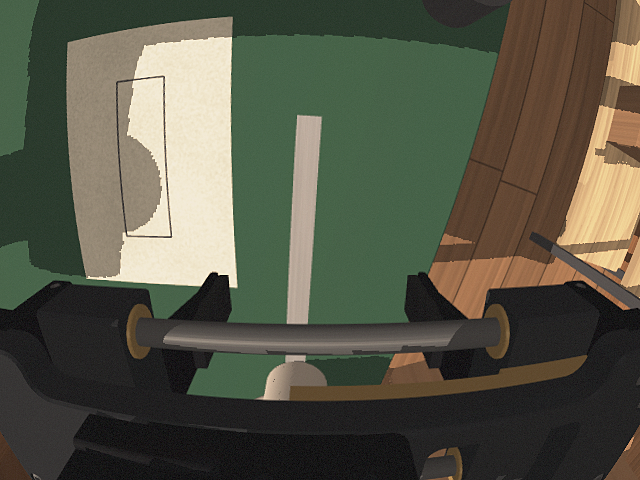

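Crop 0 confirms it: two white plates on the desk (blue ones rejected) and one white plate on the pine board. Crop 1 shows the handle bar running from about (352,239) to (398,243) in the top view. I'll fly to a hover between the plates and measure all three with the wrist camera.

```bash
cat >> h.py <<'E'
def psi():
    o=robot.get_obs(); x=R.from_quat(o['tool_rot']).apply([1,0,0]); return np.degrees(np.arctan2(x[1],x[0]))
def plan(tx,ty,tz,tpsi=None):
    """mm, deg; twist first then slide"""
    o=robot.get_obs(); p=np.array(o['position'])*1000; s=psi()
    tw=0
    if tpsi is not None:
        tw=-((tpsi-s+180)%360-180)
    a=np.radians(tpsi if tpsi is not None else s)
    d=np.array([tx,ty,tz])-p
    X=np.array([np.cos(a),np.sin(a),0]);Y=np.array([np.sin(a),-np.cos(a),0])
    t=np.array([d@X,d@Y,-d[2]]); n=int(np.ceil(np.linalg.norm(t)/40)) or 1
    print('at',p,'psi',s,'t',o['time'],'| twist',tw,'slide',t,'rows',n,'per row',t/n); return t
def wray(c,u,v):
    K=c['camera_matrix']; x=u-K[0,2];y=v-K[1,2]; r=np.hypot(x,y); th=r/K[0,0]
    d=np.array([np.sin(th)*x/max(r,1e-9),np.sin(th)*y/max(r,1e-9),np.cos(th)])
    return R.from_quat(c['orientation']).apply(d)
def wplane(c,u,v,z):
    d=wray(c,u,v); o=np.array(c['origin']); return o+d*(z-o[2])/d[2]
def rect(P):
    (cx,cy),(w,h),a=cv2.minAreaRect((P*1000).astype(np.float32))
    bx=cv2.boxPoints(((cx,cy),(w,h),a)); e=max([bx[1]-bx[0],bx[2]-bx[1]],key=np.linalg.norm)
    return cx,cy,max(w,h),min(w,h),np.degrees(np.arctan2(e[1],e[0]))%180
E
python3 - <<'E'
from h import *
plan(450,-200,240,5.6)
a=np.radians(5.6)
t=np.array([400*np.sin(a),-400*np.cos(a)]);print(t)
E
```

```text
at [ 165.3617 -602.1735  238.7899] psi 15.343174781844441 t 0.15 | twist 9.74317478184443 slide [ 322.5251 -372.4783   -1.2101] rows 13 per row [ 24.8096 -28.6522  -0.0931]
[  39.0332 -398.091 ]
```

Call:
step_arm(slide=[[0, 0, 0], [0, 0, 0], [24.8, -28.6, 0], [24.8, -28.6, 0], [24.8, -28.6, 0], [24.8, -28.6, 0], [24.8, -28.6, 0], [24.8, -28.6, 0], [24.8, -28.6, 0], [24.8, -28.6, 0], [24.8, -28.6, 0], [24.8, -28.6, 0], [24.8, -28.6, 0], [24.8, -28.6, 0], [24.8, -28.6, 0]], twist=[5, 4.7, 0, 0, 0, 0, 0, 0, 0, 0, 0, 0, 0, 0, 0])

```text
time: 1.4
position: [0.4503, -0.1992, 0.2395]
tool_rot: [0.999, 0.049, -0.0, -0.0]
ft_force: [0.6, -0.6, -1.0]
grip_width: 0.0871
```

Call:
step_arm(slide=[[3.9, -39.8, 0], [3.9, -39.8, 0], [3.9, -39.8, 0], [3.9, -39.8, 0], [3.9, -39.8, 0], [3.9, -39.8, 0], [3.9, -39.8, 0], [3.9, -39.8, 0], [3.9, -39.8, 0], [3.9, -39.8, 0], [0, 0, 0], [0, 0, 0]], twist=[0, 0, 0, 0, 0, 0, 0, 0, 0, 0, 0, 0])

```text
time: 2.4
position: [0.4487, 0.2009, 0.2393]
tool_rot: [0.999, 0.052, -0.0, 0.0]
ft_force: [0.3, -0.5, 0.1]
grip_width: 0.0874
```

```bash
python3 - <<'E'
from h import *
c=snap('wrist','wrist1'); print(c['origin'],wray(c,317,232)); snap('top','top1')
plan(450,200,240)
E
```

```text
[0.5283 0.2107 0.3837] [-0.293  -0.0283 -0.9557]
at [448.9823 198.4992 239.2801] psi 5.671262454243284 t 2.5 | twist 0 slide [ 1.1611 -1.3929 -0.7199] rows 1 per row [ 1.1611 -1.3929 -0.7199]
```

View pics/wrist1.png

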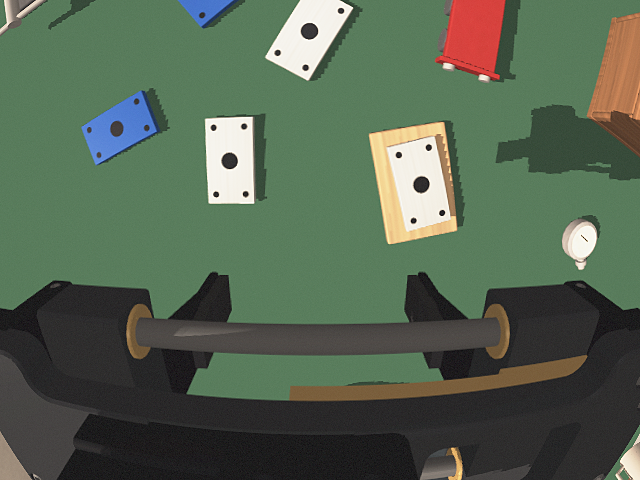

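The wrist view shows plate A at (230,160), the base plate at (421,184) and plate B at (310,31), cut slightly by the top edge of the image.

```bash
cat >> h.py <<'E'
def plate(c,u,v,zt,fn,win,smax=50,vmin=150):
    im=c['color'];hsv=cv2.cvtColor(im,cv2.COLOR_BGR2HSV)
    m=((hsv[...,1]<smax)&(hsv[...,2]>vmin)).astype(np.uint8)
    s=np.zeros_like(m); sl=np.s_[max(v-win,0):v+win,max(u-win,0):u+win]; s[sl]=m[sl]
    s=cv2.morphologyEx(s,cv2.MORPH_OPEN,np.ones((3,3),np.uint8))
    cs,_=cv2.findContours(s,cv2.RETR_EXTERNAL,cv2.CHAIN_APPROX_NONE)
    k=cv2.convexHull(max(cs,key=cv2.contourArea))[:,0,:]
    out=rect(np.array([fn(c,a,b,zt)[:2] for a,b in k]))
    # hole
    g=(hsv[...,2]<90).astype(np.uint8); fill=np.zeros_like(m); cv2.fillConvexPoly(fill,k.astype(np.int32),1); g&=cv2.erode(fill,np.ones((3,3)))
    n,_,st,ce=cv2.connectedComponentsWithStats(g); i=1+np.argmax(st[1:,4]) if n>1 else 0
    return np.array(out), fn(c,*ce[i],zt)*1000, ce[i], st[i,4]
E
python3 - <<'E'
from h import *
c=load('wrist1')
for n,(u,v,z,w) in dict(A=(230,161,.010,70),base=(421,184,.022,70),B=(310,31,.01,70)).items(): print(n,*plate(c,u,v,z,wplane,w))
c=load('top1')
for n,(u,v,z,w) in dict(A=(160,332,.010,30),base=(243,320,.022,30),B=(184,269,.01,30)).items(): print(n,*plate(c,u,v,z,onplane,w))
E
```

```text
A [480.7206 297.143   89.5724  50.5408   5.1967] [480.7079 296.9818  10.    ] [229.1088 160.487 ] 193
base [478.4955 101.7237  89.9028  50.7818  21.8695] [478.5605 100.7619  22.    ] [420.9372 184.1414] 191
B [619.1674 229.2262  90.5232  50.4168 155.8886] [619.6146 228.7746  10.    ] [309.0143  30.6667] 210
A [520.2952 291.0733  31.1619  19.4661  95.6999] [ 645.0994 -104.7332   10.    ] [319.5 239.5] 307200
base [479.9088 101.11    91.0951  52.1355  22.6791] [479.531 100.947  22.   ] [242.5 320. ] 16
B [620.9438 230.096   94.5045  53.8571 156.3312] [621.2725 228.9471  10.    ] [183.4667 268.8667] 15
```

```bash
python3 - <<'E'
from h import *
plan(480.7,297.1,70,5.2)
E
```

```text
at [448.9823 198.4992 239.2801] psi 5.671262454243284 t 2.5 | twist 0.4712624542432877 slide [ 40.5236 -95.3203 169.2801] rows 5 per row [  8.1047 -19.0641  33.856 ]
```

Call:
step_arm(slide=[[0, 0, 0], [8.1, -19.1, 33.8], [8.1, -19.1, 33.8], [8.1, -19.1, 33.8], [8.1, -19.1, 33.8], [8.1, -19.1, 33.8], [0, 0, 0], [0, 0, 0]], twist=[0.5, 0, 0, 0, 0, 0, 0, 0])

```text
time: 3.17
position: [0.4801, 0.296, 0.0677]
tool_rot: [0.999, 0.044, -0.003, 0.001]
ft_force: [0.4, 0.4, 0.8]
grip_width: 0.0871
```

```bash
python3 - <<'E'
from h import *
c=snap('wrist','wrist2')
plan(480.7,297.1,20,5.2)
plan(480.7,297.1,20,5.2)
E
```

```text
at [481.1403 296.1306  69.9701] psi 5.041667120222728 t 3.2167 | twist -0.1583328797772765 slide [-0.3506 -1.0053 49.9701] rows 2 per row [-0.1753 -0.5026 24.985 ]
at [481.1403 296.1306  69.9701] psi 5.041667120222728 t 3.2167 | twist -0.1583328797772765 slide [-0.3506 -1.0053 49.9701] rows 2 per row [-0.1753 -0.5026 24.985 ]
```

View pics/wrist2.png

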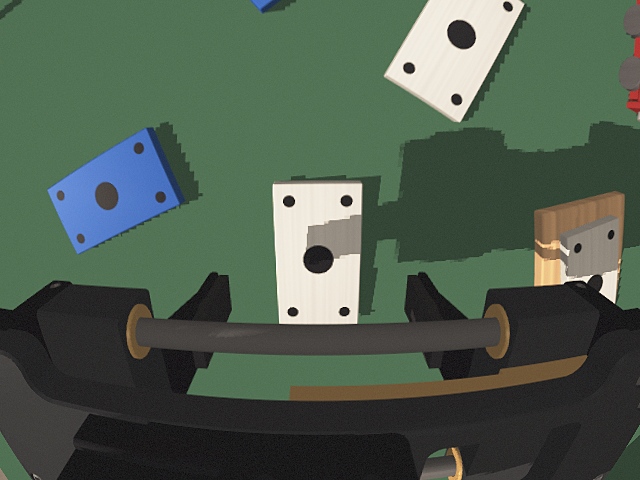

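Plate A (hole at (318,259)) is centred between the open fingers. I'll descend until the tips are 3 mm off the desk, then grip.

Call:
step_arm(slide=[[0, -1, 25], [0, 0, 15], [0, 0, 9], [0, 0, 0], [0, 0, 0]], twist=[0, 0, 0, 0, 0])

```text
time: 3.63
position: [0.482, 0.298, 0.0233]
tool_rot: [0.999, 0.044, 0.001, -0.0]
ft_force: [0.7, 0.2, 0.7]
grip_width: 0.087
```

Call:
step_arm(slide=[[0, 0, 0], [0, 0, 0], [0, 0, 0], [0, 0, 0], [0, 0, 0], [0, 0, 0], [0, 0, 0], [0, 0, 0]], twist=[0, 0, 0, 0, 0, 0, 0, 0], jaw=40, force=25)

```text
time: 4.3
position: [0.481, 0.2986, 0.0216]
tool_rot: [0.999, 0.045, -0.0, 0.0]
ft_force: [-0.0, -0.8, 1.1]
grip_width: 0.0495
```

Call:
step_arm(slide=[[0, 0, -15], [0, 0, -30], [0, 0, -30], [0, 0, 0]], twist=[0, 0, 0, 0])

```text
time: 4.63
position: [0.4841, 0.3001, 0.1011]
tool_rot: [0.999, 0.045, 0.005, -0.002]
ft_force: [0.9, 0.6, -0.9]
grip_width: 0.0496
```

```bash
python3 - <<'E'
from h import *
c=snap('wrist','wrist3'); print(robot.get_obs()['grip_width'],c['origin'])
P=[]
for i in range(4):
    c2=robot.camera('wrist'); o=robot.get_obs(); P.append([*o['position']*1000,psi()])
print(np.array(P))
plan(478.5,101.2,95,21.9)
E
```

```text
0.04938362496219511 [0.5625 0.3082 0.2462]
[[481.6148 298.9989  97.4504   5.1488]
 [480.5484 298.5393  96.2804   5.145 ]
 [480.0198 298.3354  95.5762   5.145 ]
 [479.8105 298.2256  95.1713   5.1434]]
at [479.8105 298.2256  95.1713] psi 5.143415219230365 t 4.8833 | twist -16.75658478076963 slide [-74.7041 182.3187   0.1713] rows 5 per row [-14.9408  36.4637   0.0343]
```

View pics/wrist3.png

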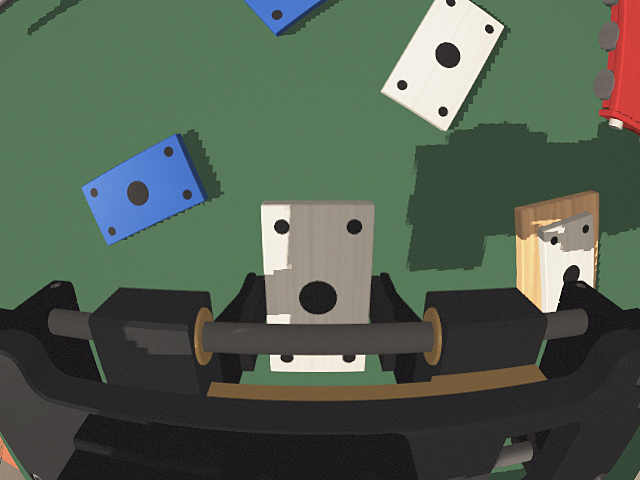

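```bash
python3 - <<'E'
from h import *
c=snap('wrist','wrist4'); o=robot.get_obs(); p=o['position']*1000; s=np.radians(psi()); print(p,c['origin'])
hsv=cv2.cvtColor(c['color'],cv2.COLOR_BGR2HSV)
g=(hsv[...,2]<60).astype(np.uint8); n,l,st,ce=cv2.connectedComponentsWithStats(g[205:320,265:372])
for i in range(1,n):
    if st[i,4]>60:
        uv=ce[i]+[265,205]; w=wplane(c,*uv,(p[2]-10.5)/1000)*1000; d=w-p
        print(uv,st[i,4],'tool x,y offset',d[0]*np.cos(s)+d[1]*np.sin(s), d[0]*np.sin(s)-d[1]*np.cos(s))
E
```

```text
[479.8517 298.2068  95.032 ] [0.56   0.307  0.2393]
[281.3377 226.3571] 154 tool x,y offset 35.017742101923155 -17.39489548757219
[353.9573 226.4268] 164 tool x,y offset 34.96436192494602 14.23214005160699
[370.6154 302.4308] 65 tool x,y offset -2.4676749495441372 23.447427963638113
[317.5983 297.3755] 956 tool x,y offset 0.49436648355696855 -1.6252456738986683
```

```bash
python3 - <<'E'
from h import *
plan(390.4,65.8,95,21.9)
E
```

```text
at [479.8517 298.2068  95.032 ] psi 5.142561537106467 t 4.9333 | twist -16.757438462893532 slide [-169.6814  182.271     0.032 ] rows 7 per row [-24.2402  26.0387   0.0046]
```

Call:
step_arm(slide=[[0, 0, 0], [0, 0, 0], [0, 0, 0], [-24.2, 26, 0], [-24.2, 26, 0], [-24.2, 26, 0], [-24.2, 26, 0], [-24.2, 26, 0], [-24.2, 26, 0], [-24.2, 26, 0], [0, 0, 0], [0, 0, 0], [0, 0, 0], [0, 0, 0]], twist=[-5.6, -5.6, -5.6, 0, 0, 0, 0, 0, 0, 0, 0, 0, 0, 0])

```text
time: 6.1
position: [0.3926, 0.0673, 0.0963]
tool_rot: [0.982, 0.191, 0.0, -0.0]
ft_force: [0.5, 0.9, -1.8]
grip_width: 0.0493
```

```bash
cat >> h.py <<'E'
def tf(w,p,sdeg):
    s=np.radians(sdeg); d=np.asarray(w)[:2]-np.asarray(p)[:2]; return np.array([d[0]*np.cos(s)+d[1]*np.sin(s), d[0]*np.sin(s)-d[1]*np.cos(s)])
E
python3 - <<'E'
from h import *
c=snap('wrist','wrist5'); o=robot.get_obs(); p=o['position']*1000; s=psi(); print(o['time'],p,s,c['origin'])
E
```

```text
6.15 [392.5073  67.5125  96.3448] 22.060435735057418 [0.4666 0.0991 0.2407]
```

View pics/wrist5.png

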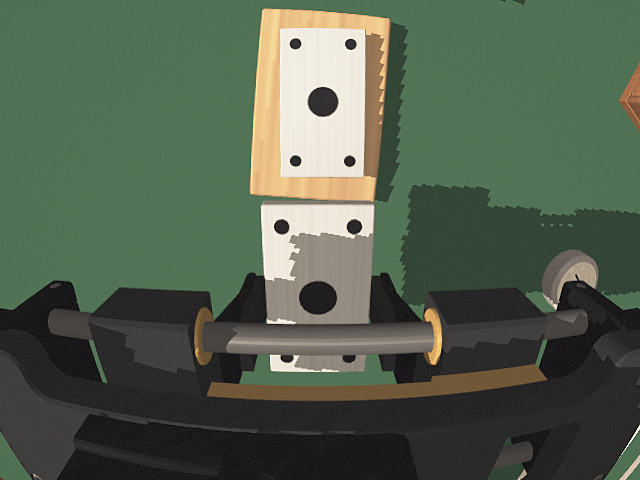

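The base plate (hole at (323,102)) and the held plate (hole at (318,298)) are both in view, so I can get the relative offset from this one picture.

```bash
cat >> h.py <<'E'
def darks(c,box,zf,p,s,amin=60,amax=2000,vm=70):
    x0,x1,y0,y1=box; hsv=cv2.cvtColor(c['color'],cv2.COLOR_BGR2HSV)
    g=(hsv[y0:y1,x0:x1,2]<vm).astype(np.uint8); n,l,st,ce=cv2.connectedComponentsWithStats(g)
    out=[]
    for i in range(1,n):
        if amin<st[i,4]<amax:
            uv=ce[i]+[x0,y0]; w=wplane(c,*uv,zf)*1000; t=tf(w,p,s); out.append(t); print(uv.round(1),st[i,4],'tool xy',t)
    return np.array(out)
E
python3 - <<'E'
from h import *
c=load('wrist5'); p=np.array([392.5,67.5,96.3]); s=22.06
print('held'); darks(c,(266,368,205,320),(p[2]-10.5)/1000,p,s)
print('base'); b=darks(c,(283,362,30,175),.022,p,s)
f=lambda c,a,b,z: np.append(tf(wplane(c,a,b,z)*1000,p,s)/1000,0)
print(plate(c,322,102,.022,f,78)[0])
E
```

```text
held
[281.1 226.4] 157 tool xy [ 35.5622 -17.4554]
[354.  226.5] 159 tool xy [35.4909 14.2649]
[317.5 297.3] 968 tool xy [ 1.1404 -1.6779]
base
[295.1  43.4] 88 tool xy [127.2167 -14.4832]
[350.3  43.8] 87 tool xy [127.0754  17.4286]
[322.5 101.3] 656 tool xy [92.3466  1.3062]
[295.1 160.6] 89 tool xy [ 57.4237 -14.8133]
[349.2 160.7] 86 tool xy [57.3161 17.0468]
[92.4771  1.1953 88.7187 49.3572  0.3167]
```

```bash
python3 - <<'E'
from h import *
s=np.radians(22.06); p=np.array([392.5,67.5]); X=np.array([np.cos(s),np.sin(s)]);Y=np.array([np.sin(s),-np.cos(s)])
print(p+91.2*X+2.9*Y, robot.get_obs()['position'])
E
```

```text
[478.1125  99.065 ] [0.3925 0.0675 0.0963]
```

Call:
step_arm(slide=[[31, 1, 10], [30, 1, 20], [30.2, 0.9, 10], [0, 0, 0], [0, 0, 0], [0, 0, 0], [0, 0, 0], [0, 0, 0]], twist=[0, 0, 0, 0, 0, 0, 0, 0])

```text
time: 6.82
position: [0.4762, 0.0982, 0.0568]
tool_rot: [0.982, 0.191, -0.001, -0.0]
ft_force: [-0.1, -0.3, -1.0]
grip_width: 0.0495
```

```bash
python3 - <<'E'
from h import *
c=snap('wrist','wrist6');o=robot.get_obs(); print(o['time'],o['position'],psi(),o['joint_velocities'])
E
```

```text
6.8667 [0.4766 0.098  0.0569] 21.94773737625976 [-0.007   0.0019 -0.0077  0.0002 -0.0001 -0.0004]
```

View pics/wrist6.png

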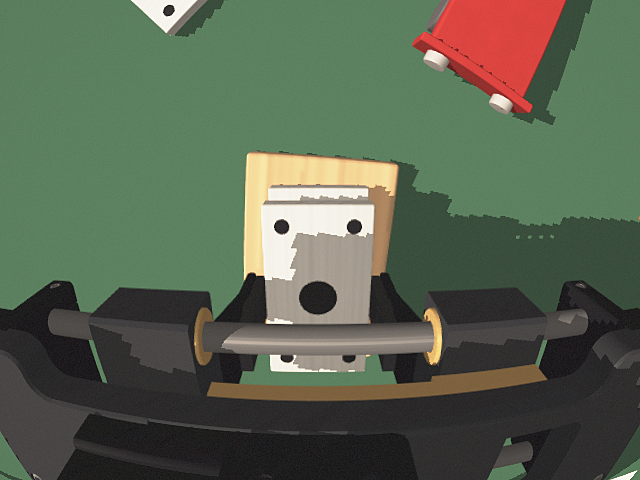

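```bash
python3 - <<'E'
from h import *
c=load('wrist6'); p=np.array([476.6,98.0,56.9]); s=21.95
im=c['color']; cv2.imwrite('pics/crop6.png',cv2.resize(im[175:225,250:390],None,fx=5.5,fy=5.5,interpolation=cv2.INTER_NEAREST))
for nm,uv,z in [('hL',(262,204),46.4),('hR',(374,204),46.4),('bL',(268,187),22),('bR',(369,188),22)]: print(nm,tf(wplane(c,*uv,z/1000)*1000,p,s))
E
```

```text
hL [ 45.3247 -26.0398]
hR [45.3269 22.0997]
bL [ 48.3423 -26.543 ]
bR [47.8482 23.115 ]
```

View pics/crop6.png

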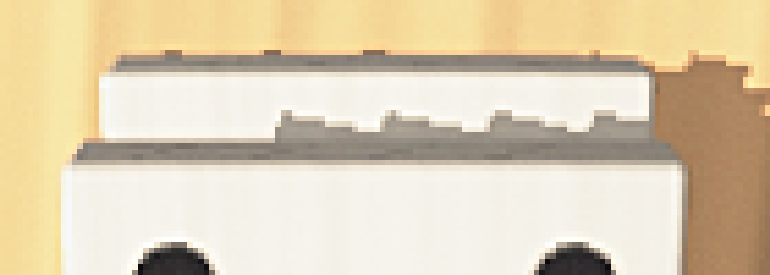

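```bash
python3 - <<'E'
from h import *
c=load('wrist6'); p=np.array([476.6,98.0,56.9]); s=21.95
for z in (46.4,47.4,45.4):
  for nm,uv,zz in [('hL',(261.3,204.1),z),('hR',(374.5,204.1),z),('bL',(268.2,188.1),22),('bR',(368.7,188.1),22)]: print(z,nm,tf(wplane(c,*uv,zz/1000)*1000,p,s))
E
```

```text
46.4 hL [ 45.2829 -26.3469]
46.4 hR [45.2845 22.3196]
46.4 bL [ 47.7903 -26.4597]
46.4 bR [47.7965 22.9671]
47.4 hL [ 45.5106 -26.1894]
47.4 hR [45.5121 22.1626]
47.4 bL [ 47.7903 -26.4597]
47.4 bR [47.7965 22.9671]
45.4 hL [ 45.0553 -26.5045]
45.4 hR [45.0569 22.4765]
45.4 bL [ 47.7903 -26.4597]
45.4 bR [47.7965 22.9671]
```

Call:
step_arm(slide=[[2.3, 0, 5], [0, 0, 5], [0, 0, 0], [0, 0, 0], [0, 0, 0], [0, 0, 0]], twist=[0, 0, 0, 0, 0, 0])

```text
time: 7.37
position: [0.4797, 0.0987, 0.0465]
tool_rot: [0.982, 0.19, -0.0, -0.0]
ft_force: [0.4, 0.1, -0.8]
grip_width: 0.0493
```

```bash
python3 - <<'E'
from h import *
c=snap('wrist','wrist7');o=robot.get_obs(); print(o['time'],o['position'],psi(),o['ft_force'])
im=c['color']; cv2.imwrite('pics/crop7.png',cv2.resize(im[175:225,250:390],None,fx=5.5,fy=5.5,interpolation=cv2.INTER_NEAREST))
E
```

```text
7.4167 [0.4798 0.0987 0.0466] 21.936717938799237 [ 0.4349 -0.5237 -1.708 ]
```

View pics/crop7.png

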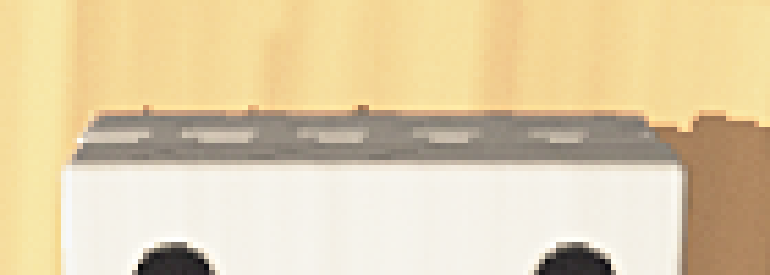

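```bash
python3 - <<'E'
from h import *
c=load('wrist7'); p=np.array([479.8,98.7,46.6]); s=21.95
for off in (10.5,12):
  for nm,uv,zz in [('heldtop',(318,175+160/5.5),46.6-off),('heldbot',(318,175+142/5.5),36.6-off),('basetop',(318,175+128/5.5),22),('basebot',(318,175+112/5.5),12)]: print(off,nm,tf(wplane(c,*uv,zz/1000)*1000,p,s))
cv2.imwrite('pics/crop7b.png',cv2.resize(c['color'][180:215,250:320],None,fx=11,fy=11,interpolation=cv2.INTER_NEAREST))
E
```

```text
10.5 heldtop [45.406  -1.6866]
10.5 heldbot [44.6586 -1.6827]
10.5 basetop [44.9755 -1.6807]
10.5 basebot [44.3292 -1.6767]
12 heldtop [45.0654 -1.6862]
12 heldbot [44.3319 -1.6822]
12 basetop [44.9755 -1.6807]
12 basebot [44.3292 -1.6767]
```

View pics/crop7b.png

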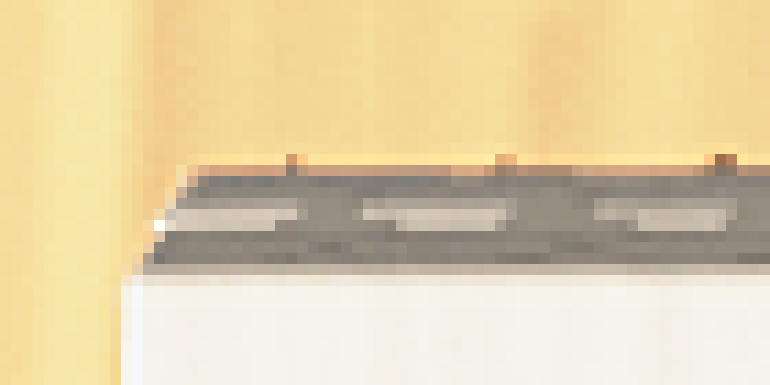

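The side edges form one continuous line and the front edges agree within about 0.5 mm. I'll lower gently to contact.

Call:
step_arm(slide=[[0, 0, 1.5], [0, 0, 1], [0, 0, 0], [0, 0, 0], [0, 0, 0]], twist=[0, 0, 0, 0, 0])

```text
time: 7.83
position: [0.4797, 0.0988, 0.044]
tool_rot: [0.982, 0.19, 0.0, -0.0]
ft_force: [-0.1, 0.5, -0.9]
grip_width: 0.0497
```

Call:
step_arm(slide=[[0, 0, 0.7], [0, 0, 0], [0, 0, 0], [0, 0, 0]], twist=[0, 0, 0, 0])

```text
time: 8.17
position: [0.4798, 0.0988, 0.0436]
tool_rot: [0.982, 0.19, 0.0, 0.0]
ft_force: [-0.7, 0.4, 3.7]
grip_width: 0.0493
```

Contact is confirmed (force z rose from -0.9 to +3.7 N). Releasing and backing off.

Call:
step_arm(slide=[[0, 0, 0], [0, 0, 0], [0, 0, 0], [0, 0, 0], [0, 0, 0]], twist=[0, 0, 0, 0, 0], jaw=70)

```text
time: 8.58
position: [0.4797, 0.0988, 0.0433]
tool_rot: [0.982, 0.19, -0.0, -0.0]
ft_force: [-0.3, 0.5, -0.4]
grip_width: 0.0683
```

Call:
step_arm(slide=[[0, 0, -15], [0, 0, -30], [-30, 0, -20], [-30, 0, -20], [-22, 0, -10], [0, 0, 0], [0, 0, 0], [0, 0, 0], [0, 0, 0], [0, 0, 0]], twist=[0, 0, 0, 0, 0, 0, 0, 0, 0, 0], jaw=87)

```text
time: 9.42
position: [0.4047, 0.0683, 0.1379]
tool_rot: [0.982, 0.191, 0.0, 0.0]
ft_force: [0.2, 0.1, -0.2]
grip_width: 0.087
```

```bash
python3 - <<'E'
from h import *
c=snap('wrist','wrist8');o=robot.get_obs(); print(o['time'],o['position'],psi(),o['ft_force'],o['q'])
E
```

```text
9.4667 [0.4045 0.0683 0.1378] 21.965186809489275 [-0.3368  0.4944 -0.283 ] [-0.1068  0.4364  2.0547  0.      0.6507  1.0806]
```

View pics/wrist8.png

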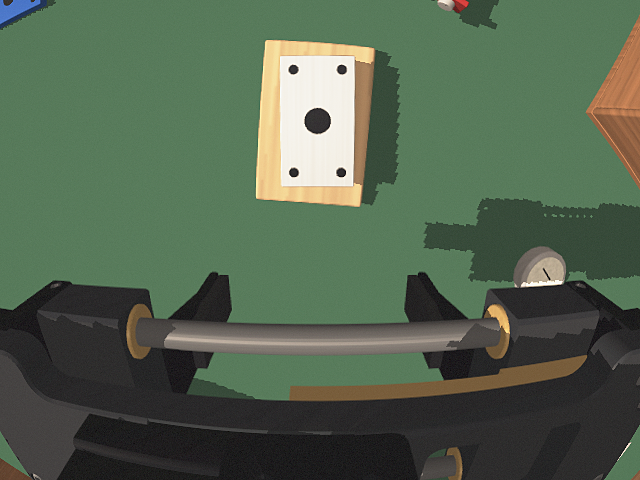

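The stack at (317,121) looks like a single plate, with all edges in line. Now plate B.

```bash
python3 - <<'E'
from h import *
c=load('wrist8');p=np.array([404.5,68.3,137.8]); s=21.965
f=lambda c,a,b,z: np.append(tf(wplane(c,a,b,z)*1000,p,s)/1000,0)
print('stackA',plate(c,317,121,.032,f,78)[0])
plan(619.4,228.5,75,-24.1)
E
```

```text
stackA [81.5235 -2.1562 88.0553 49.5691  0.0966]
at [404.4883  68.2681 137.8422] psi 21.965186809489275 t 9.4667 | twist 46.06518680948926 slide [ 130.7512 -234.0201   62.8422] rows 7 per row [ 18.6787 -33.4314   8.9775]
```

Call:
step_arm(slide=[[0, 0, 0], [0, 0, 0], [0, 0, 0], [0, 0, 0], [0, 0, 0], [0, 0, 0], [0, 0, 0], [18.7, -33.4, 4], [18.7, -33.4, 4], [18.7, -33.4, 11], [18.7, -33.4, 11], [18.7, -33.4, 11], [18.7, -33.4, 11], [18.6, -33.4, 11], [0, 0, 0], [0, 0, 0], [0, 0, 0], [0, 0, 0]], twist=[6.6, 6.6, 6.6, 6.6, 6.6, 6.6, 6.5, 0, 0, 0, 0, 0, 0, 0, 0, 0, 0, 0])

```text
time: 10.97
position: [0.6172, 0.2273, 0.075]
tool_rot: [0.978, -0.209, -0.001, 0.001]
ft_force: [1.0, -0.8, 0.1]
grip_width: 0.0867
```

```bash
python3 - <<'E'
from h import *
c=snap('wrist','wrist9');o=robot.get_obs(); p=o['position']*1000;s=psi();print(o['time'],p,s)
f=lambda c,a,b,z: np.append(tf(wplane(c,a,b,z)*1000,p,s)/1000,0)
darks(c,(270,370,180,320),.01,p,s,30)
E
```

```text
11.0167 [617.4354 227.2047  75.4589] -24.189291543848785
[286.  195.7] 87 tool xy [ 36.5142 -18.9946]
[341.5 195.5] 84 tool xy [36.6155 12.9214]
[314.1 252.6] 588 tool xy [ 1.7071 -2.9294]
[289.4 304.2] 57 tool xy [-33.4774 -18.8432]
[339.4 304.3] 63 tool xy [-33.5296  13.0397]
```

View pics/wrist9.png

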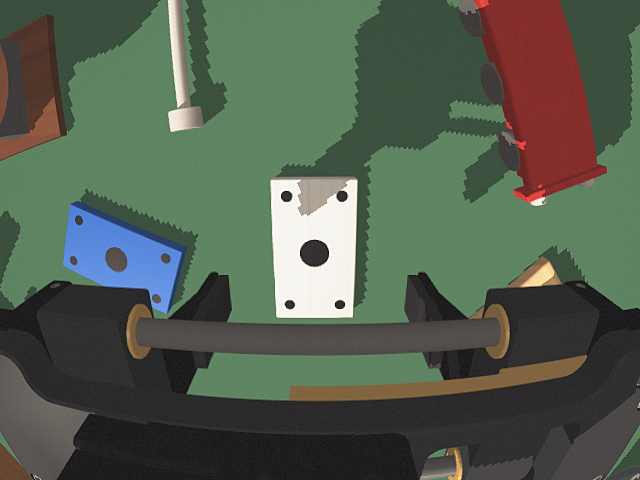

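Plate B (hole at (314,253)) sits between the fingers, but the blue plate's corner at (186,247) is near the left finger, so I'll check that clearance.

```bash
python3 - <<'E'
from h import *
c=load('wrist9');p=np.array([617.4,227.2,75.4]); s=-24.19
for uv in [(186,247),(168,313),(73,203),(540,200),(515,190),(548,260)]: print(uv,tf(wplane(c,*uv,.01)*1000,p,s))
E
```

```text
(186, 247) [  4.95   -82.9388]
(168, 313) [ -43.2379 -103.1832]
(73, 203) [  35.2805 -165.8175]
(540, 200) [ 36.5374 144.5989]
(515, 190) [ 42.3769 123.6832]
(548, 260) [ -5.8922 160.3226]
```

Call:
step_arm(slide=[[1.5, -1, 27], [0, 0, 19], [0, 0, 9], [0, 0, 0], [0, 0, 0], [0, 0, 0]], twist=[0, 0, 0, 0, 0, 0], jaw=75)

```text
time: 11.52
position: [0.6212, 0.2281, 0.0217]
tool_rot: [0.978, -0.209, 0.001, -0.0]
ft_force: [0.3, -0.8, 0.7]
grip_width: 0.0753
```

Call:
step_arm(slide=[[0, 0, 0], [0, 0, 0], [0, 0, 0], [0, 0, 0], [0, 0, 0], [0, 0, 0], [0, 0, 0]], twist=[0, 0, 0, 0, 0, 0, 0], jaw=40)

```text
time: 12.1
position: [0.6206, 0.2283, 0.0207]
tool_rot: [0.978, -0.209, 0.0, -0.0]
ft_force: [-0.3, -0.4, 3.2]
grip_width: 0.0498
```

Call:
step_arm(slide=[[0, 0, -15], [0, 0, -30], [0, 0, -35], [0, 0, 0], [0, 0, 0], [0, 0, 0]], twist=[0, 0, 0, 0, 0, 0])

```text
time: 12.6
position: [0.62, 0.2282, 0.1008]
tool_rot: [0.978, -0.209, -0.0, 0.0]
ft_force: [-0.1, 0.1, -1.9]
grip_width: 0.0498
```

```bash
python3 - <<'E'
from h import *
o=robot.get_obs();print(o['time'],o['grip_width'])
plan(391,63,100,21.95)
E
```

```text
12.6 0.04980276480528233
at [619.9936 228.2068 100.753 ] psi -24.153750806787293 t 12.6 | twist -46.103750806787275 slide [-274.1478   67.6338    0.753 ] rows 8 per row [-34.2685   8.4542   0.0941]
```

Call:
step_arm(slide=[[0, 0, 0], [0, 0, 0], [0, 0, 0], [0, 0, 0], [0, 0, 0], [0, 0, 0], [0, 0, 0], [-34.2, 8.4, 0], [-34.2, 8.4, 0], [-34.2, 8.4, 0], [-34.2, 8.4, 0], [-34.2, 8.4, 0], [-34.2, 8.4, 0], [-34.2, 8.4, 0], [-34.2, 8.4, 0], [0, 0, 0], [0, 0, 0], [0, 0, 0], [0, 0, 0], [0, 0, 0]], twist=[-6.6, -6.6, -6.6, -6.6, -6.6, -6.6, -6.5, 0, 0, 0, 0, 0, 0, 0, 0, 0, 0, 0, 0, 0])

```text
time: 14.27
position: [0.3931, 0.064, 0.1001]
tool_rot: [0.982, 0.191, 0.001, 0.0]
ft_force: [0.7, -0.5, -1.9]
grip_width: 0.0496
```

```bash
python3 - <<'E'
from h import *
c=snap('wrist','wrist10'); o=robot.get_obs(); p=o['position']*1000; s=psi(); print(o['time'],p,s,c['origin'])
print('held');darks(c,(266,368,205,320),(p[2]-11)/1000,p,s)
print('base'); b=darks(c,(270,375,20,185),.032,p,s)
f=lambda c,a,b,z: np.append(tf(wplane(c,a,b,z)*1000,p,s)/1000,0)
print(plate(c,322,102,.032,f,85)[0])
E
```

```text
14.3167 [392.8727  64.0107 100.1786] 22.006467079242757 [0.467  0.0958 0.2446]
held
[280.9 227.1] 156 tool xy [ 35.3249 -17.7348]
[354.1 227. ] 156 tool xy [35.326  14.2801]
[317.5 298.3] 983 tool xy [ 0.6052 -1.7548]
base
[289.3  39.6] 92 tool xy [128.5745 -17.5059]
[346.1  39.5] 92 tool xy [128.5778  14.4148]
[317.7  98.8] 709 tool xy [93.6663 -1.5739]
[372.8 169.6] 67 tool xy [53.2786 30.2832]
[289.8 160.1] 88 tool xy [ 58.6344 -17.598 ]
[345.5 160.1] 88 tool xy [58.5766 14.3208]
[93.778  -1.8047 88.7129 49.394   0.05  ]
```

View pics/wrist10.png

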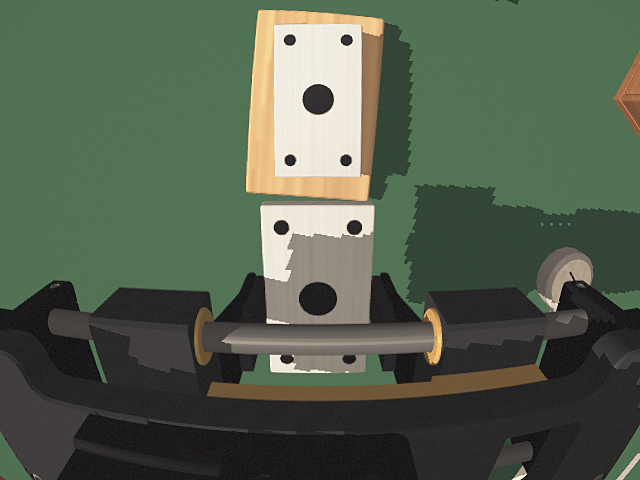

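Call:
step_arm(slide=[[31.3, 0.2, 10], [31.3, 0, 20], [31.3, 0, 10], [0, 0, 0], [0, 0, 0], [0, 0, 0], [0, 0, 0], [0, 0, 0]], twist=[0, 0, 0, 0, 0, 0, 0, 0])

```text
time: 14.98
position: [0.4776, 0.0985, 0.0606]
tool_rot: [0.982, 0.19, -0.001, -0.0]
ft_force: [-0.4, -0.4, -1.3]
grip_width: 0.0493
```

```bash
python3 - <<'E'
from h import *
c=snap('wrist','wrist11');o=robot.get_obs(); p=o['position']*1000;s=psi();print(o['time'],p,s,'stack target rel', tf([479.8,98.8],p,s))
im=c['color']; cv2.imwrite('pics/crop11.png',cv2.resize(im[175:225,250:390],None,fx=5.5,fy=5.5,interpolation=cv2.INTER_NEAREST))
E
```

```text
15.0333 [477.957   98.3975  60.7262] 21.926175776563696 stack target rel [1.86   0.3148]
```

View pics/crop11.png

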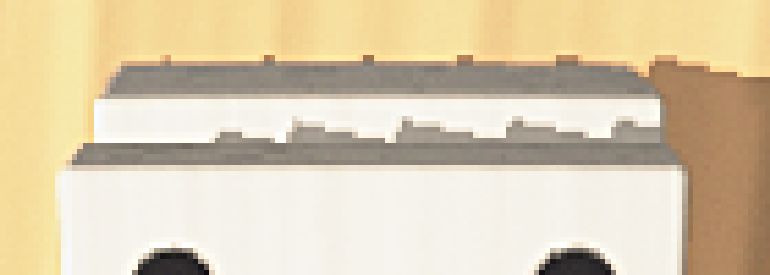

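```bash
python3 - <<'E'
from h import *
c=load('wrist11'); p=np.array([477.96,98.4,60.7]); s=21.95
for nm,uv,zz in [('hL',(250+62/5.5,205.2),50),('hR',(250+687/5.5,205.2),50),('bL',(250+95/5.5,192.6),32),('bR',(250+663/5.5,192.6),32)]: print(nm,tf(wplane(c,*uv,zz/1000)*1000,p,s))
c=robot.camera('wrist');o=robot.get_obs();print(o['position'])
E
```

```text
hL [ 44.7992 -26.2732]
hR [44.7723 22.6818]
bL [ 46.7921 -25.9875]
bR [46.7726 23.1954]
[0.4782 0.0984 0.0608]
```

Call:
step_arm(slide=[[1.9, 0.3, 3], [0, 0, 3], [0, 0, 0], [0, 0, 0], [0, 0, 0], [0, 0, 0]], twist=[0, 0, 0, 0, 0, 0])

```text
time: 15.58
position: [0.4808, 0.099, 0.0543]
tool_rot: [0.982, 0.19, -0.0, -0.0]
ft_force: [-0.1, -0.2, -1.6]
grip_width: 0.0499
```

```bash
python3 - <<'E'
from h import *
c=snap('wrist','wrist12');o=robot.get_obs(); p=o['position']*1000;s=psi();print(o['time'],p,s,'stack target rel', tf([479.8,98.8],p,s),o['ft_force'])
im=c['color']; cv2.imwrite('pics/crop12.png',cv2.resize(im[175:225,250:390],None,fx=5.5,fy=5.5,interpolation=cv2.INTER_NEAREST))
E
```

```text
15.6333 [480.8379  99.0168  54.3582] 21.94456384633831 stack target rel [-1.0438 -0.1867] [ 0.6611 -0.3187 -0.8657]
```

View pics/crop12.png

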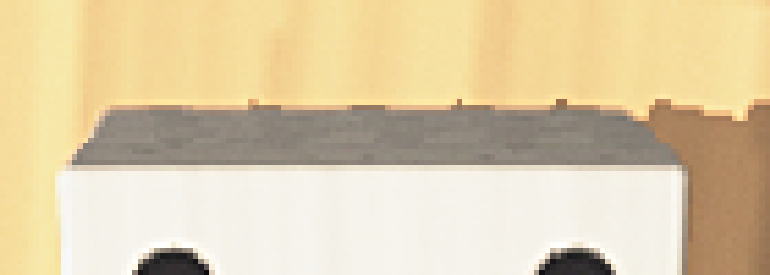

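```bash
python3 - <<'E'
from h import *
c=load('wrist12'); p=np.array([480.84,99.0,54.35]); s=21.95
for nm,uv,zz in [('heldtop',(318,175+166/5.5),43.65),('heldbot',(318,175+143/5.5),33.65),('basebot',(318,175+106.5/5.5),12)]: print(nm,tf(wplane(c,*uv,zz/1000)*1000,p,s))
c=load('wrist7'); p=np.array([479.8,98.7,46.6]); s=21.95
for nm,uv,zz in [('heldtop',(318,175+160/5.5),35),('basetop',(318,175+128/5.5),22),('basebot',(318,175+112/5.5),12)]: print(nm,tf(wplane(c,*uv,zz/1000)*1000,p,s))
E
```

```text
heldtop [44.9301 -1.6423]
heldbot [44.5792 -1.6381]
basebot [43.3319 -1.6292]
heldtop [45.1563 -1.6863]
basetop [44.9755 -1.6807]
basebot [44.3292 -1.6767]
```

Call:
step_arm(slide=[[-0.8, -0.1, 0], [0, 0, 0], [0, 0, 0], [0, 0, 0], [0, 0, 0]], twist=[0, 0, 0, 0, 0])

```text
time: 16.05
position: [0.4801, 0.0988, 0.0544]
tool_rot: [0.982, 0.19, 0.0, -0.0]
ft_force: [0.2, 0.0, -1.4]
grip_width: 0.0494
```

```bash
python3 - <<'E'
from h import *
c=snap('wrist','wrist13');o=robot.get_obs(); p=o['position']*1000;s=psi();print(o['time'],p,s,'stack target rel', tf([479.8,98.8],p,s),o['ft_force'])
im=c['color']; cv2.imwrite('pics/crop13.png',cv2.resize(im[175:225,250:390],None,fx=5.5,fy=5.5,interpolation=cv2.INTER_NEAREST))
E
```

```text
16.1 [480.1067  98.7878  54.377 ] 21.940388522100687 stack target rel [-0.2799 -0.1259] [ 0.6455  0.204  -0.5496]
```

View pics/crop13.png

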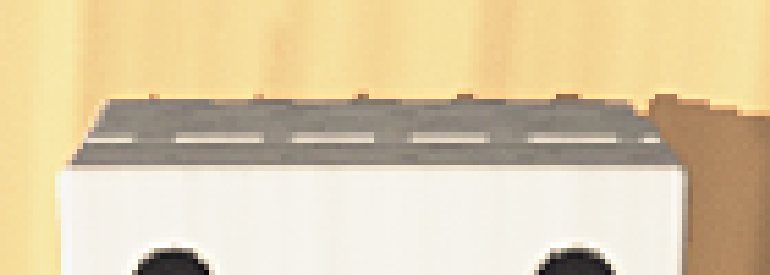

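Aligned, and the slit between the plates shows as it did with the first plate. Lowering to contact.

Call:
step_arm(slide=[[0, 0, 1], [0, 0, 0.5], [0, 0, 0], [0, 0, 0], [0, 0, 0]], twist=[0, 0, 0, 0, 0])

```text
time: 16.52
position: [0.48, 0.0988, 0.0528]
tool_rot: [0.982, 0.19, -0.0, -0.0]
ft_force: [0.4, 0.1, -1.1]
grip_width: 0.0499
```

Call:
step_arm(slide=[[0, 0, 0.6], [0, 0, 0], [0, 0, 0]], twist=[0, 0, 0])

```text
time: 16.77
position: [0.4801, 0.0988, 0.0526]
tool_rot: [0.982, 0.19, 0.0, 0.0]
ft_force: [-0.7, -0.6, 4.2]
grip_width: 0.0498
```

Call:
step_arm(slide=[[0, 0, 0], [0, 0, 0], [0, 0, 0], [0, 0, 0], [0, 0, 0]], twist=[0, 0, 0, 0, 0], jaw=70)

```text
time: 17.18
position: [0.4801, 0.0988, 0.0521]
tool_rot: [0.982, 0.19, -0.0, -0.0]
ft_force: [0.1, 0.8, -0.2]
grip_width: 0.0682
```

Call:
step_arm(slide=[[0, 0, -15], [0, 0, -30], [-30, 0, -20], [-30, 0, -20], [-22, 0, -10], [0, 0, 0], [0, 0, 0], [0, 0, 0], [0, 0, 0], [0, 0, 0]], twist=[0, 0, 0, 0, 0, 0, 0, 0, 0, 0])

```text
time: 18.02
position: [0.405, 0.0683, 0.1468]
tool_rot: [0.982, 0.191, 0.0, -0.0]
ft_force: [0.5, 0.2, -0.1]
grip_width: 0.07
```

```bash
python3 - <<'E'
from h import *
c=snap('wrist','wrist14');o=robot.get_obs(); p=o['position']*1000;s=psi();print(o['time'],p,s)
f=lambda c,a,b,z: np.append(tf(wplane(c,a,b,z)*1000,p,s)/1000,0)
print('stackB',plate(c,317,121,.042,f,78)[0])
im=c['color']; cv2.imwrite('pics/crop14.png',cv2.resize(im[20:210,240:400],None,fx=3.1,fy=3.1,interpolation=cv2.INTER_CUBIC))
E
```

```text
18.0667 [404.8005  68.3061 146.7284] 21.970688945168625
stackB [81.4212 -2.1461 88.7953 49.4963  0.0451]
```

View pics/crop14.png

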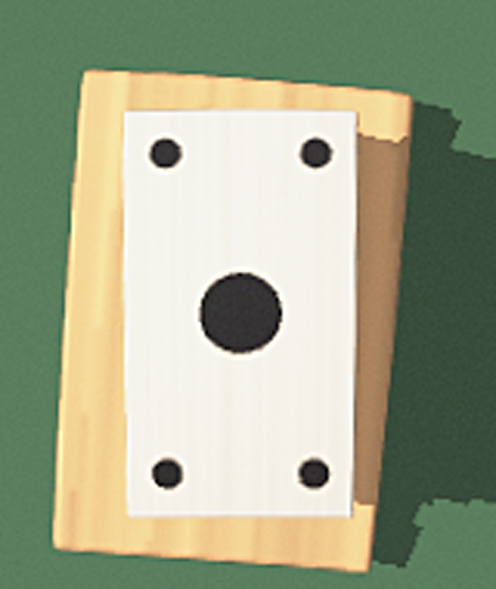

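The pile is square: the top plate measures (81.4,-2.1) in tool axes against (81.5,-2.2) for plate A from the same pose, yaw within 0.1°. Now the lid.

```bash
python3 - <<'E'
from h import *
plan(585,-275,240,76.5)
E
```

```text
at [404.8005  68.3061 146.7284] psi 21.970688945168625 t 18.0667 | twist -54.52931105483137 slide [-291.7538  255.3638  -93.2716] rows 10 per row [-29.1754  25.5364  -9.3272]
```

Call:
step_arm(slide=[[0, 0, -11.6], [0, 0, -11.6], [0, 0, -11.6], [0, 0, -11.6], [0, 0, -11.6], [0, 0, -11.6], [0, 0, -11.6], [0, 0, -11.6], [-29.2, 25.5, 0], [-29.2, 25.5, 0], [-29.2, 25.5, 0], [-29.2, 25.5, 0], [-29.2, 25.5, 0], [-29.2, 25.5, 0], [-29.2, 25.5, 0], [-29.2, 25.5, 0], [-29.2, 25.5, 0], [-29.2, 25.5, 0], [0, 0, 0], [0, 0, 0]], twist=[-6.8, -6.8, -6.8, -6.8, -6.8, -6.8, -6.8, -6.8, 0, 0, 0, 0, 0, 0, 0, 0, 0, 0, 0, 0], jaw=40)

```text
time: 19.73
position: [0.5835, -0.2778, 0.2384]
tool_rot: [0.787, 0.617, -0.0, -0.001]
ft_force: [0.0, 0.2, -0.3]
grip_width: 0.0398
```

Call:
step_arm(slide=[[0, 0, 0], [0, 0, 0]], twist=[0, 0])

```text
time: 19.9
position: [0.5822, -0.2742, 0.2393]
tool_rot: [0.786, 0.618, -0.0, -0.001]
ft_force: [-0.3, -0.2, 0.4]
grip_width: 0.0399
```

```bash
python3 - <<'E'
from h import *
c=snap('wrist','wrist15');o=robot.get_obs(); p=o['position']*1000;s=psi();print(o['time'],p,s,c['origin'])
E
```

```text
19.95 [ 582.2753 -274.1374  239.6671] 76.41812047846781 [ 0.6004 -0.1942  0.3838]
```

View pics/wrist15.png

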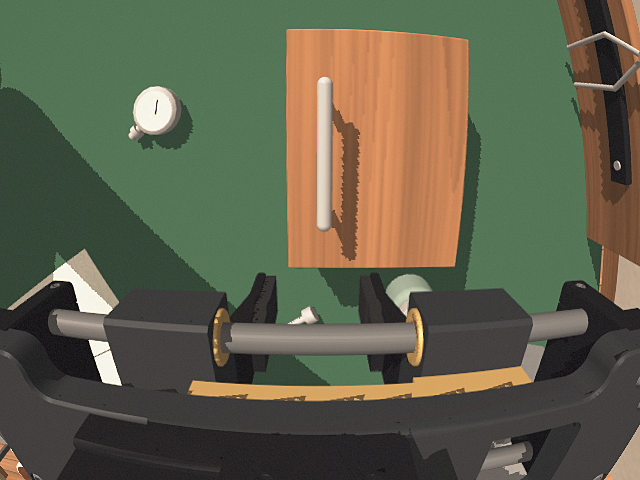

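The handle bar runs from (324,78) to (324,230), and the lid's front edge is at column 287.

```bash
python3 - <<'E'
from h import *
c=load('wrist15'); p=np.array([582.3,-274.1,239.7]); s=76.42
hsv=cv2.cvtColor(c['color'],cv2.COLOR_BGR2HSV)
m=np.zeros((480,640),np.uint8); m[70:240,310:340]=((hsv[...,1]<60)&(hsv[...,2]>140))[70:240,310:340]
n,l,st,ce=cv2.connectedComponentsWithStats(m);i=1+np.argmax(st[1:,4]); ys,xs=np.where(l==i); print(st[i],ce[i])
P=np.array([wplane(c,a,b,.123)[:2] for a,b in zip(xs,ys)]); print('bar',rect(P))
L=[wplane(c,*uv,.088)*1000 for uv in [(287,30),(468,40),(455.5,267),(288,267)]]
L=np.array(L)[:,:2]; print(L,[np.linalg.norm(L[i]-L[i-1]) for i in range(4)],[np.degrees(np.arctan2(*(L[i]-L[i-1])[::-1])) for i in range(4)])
cx,cy=rect(P)[:2]; print('bar rel tool',tf([cx,cy],p,s))
E
```

```text
[ 317   77   14  153 2035] [323.2742 151.7459]
bar (598.4348754882812, -217.32493591308594, 108.99340057373047, 9.112335205078125, np.float32(76.34996))
[[ 594.1317 -115.6021]
 [ 737.7162 -150.412 ]
 [ 691.5395 -343.228 ]
 [ 546.21   -306.5725]] [np.float64(196.8913297954985), np.float64(147.74384365433605), np.float64(198.268196385413), np.float64(149.88097333559372)] [np.float64(75.91319041194417), np.float64(-13.627578551672674), np.float64(-103.46786749885686), np.float64(165.84394884050238)]
bar rel tool [58.9763  2.3528]
```

Bar centre (598,-217), 76.4°, 109 mm including rounded ends. The top camera agrees with (599,-217). Including the known 1.65 mm lateral camera bias, I'll move over it and look again before gripping.

Call:
step_arm(slide=[[29.5, 2, 20], [29.5, 2, 30], [0, 0, 20], [0, 0, 0], [0, 0, 0], [0, 0, 0], [0, 0, 0]], twist=[0, 0, 0, 0, 0, 0, 0])

```text
time: 20.53
position: [0.6016, -0.2208, 0.1725]
tool_rot: [0.786, 0.618, 0.001, 0.002]
ft_force: [0.5, 0.2, -0.4]
grip_width: 0.0399
```

```bash
python3 - <<'E'
from h import *
c=snap('wrist','wrist16');o=robot.get_obs(); p=o['position']*1000;s=psi();print(o['time'],p,s,c['origin'],tf([598.4,-217.3],p,s))
E
```

```text
20.5833 [ 601.4874 -220.8991  172.4172] 76.29644232090952 [ 0.6191 -0.1403  0.3167] [ 2.7653 -3.8522]
```

View pics/wrist16.png

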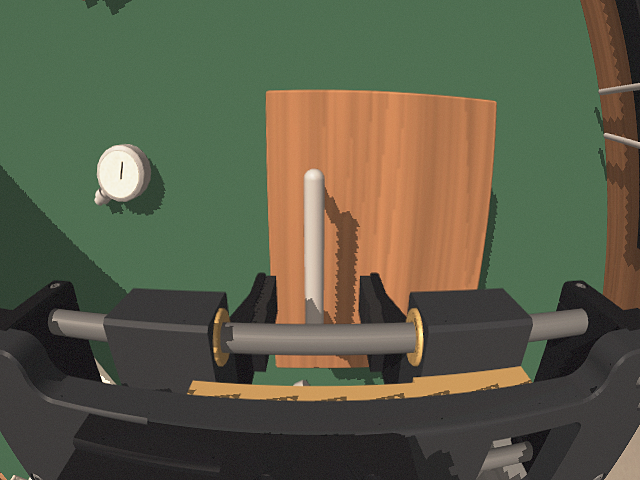

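```bash
python3 - <<'E'
from h import *
c=load('wrist16'); o=robot.get_obs(); p=o['position']*1000; s=psi()
for uv in [(314,170),(314.5,240),(314.5,315)]: print(tf(wplane(c,*uv,.123)*1000,p,s))
print(p)
E
```

```text
[56.7503 -3.1234]
[18.1893 -2.9544]
[-29.0276  -3.1159]
[ 601.4874 -220.8991  172.4172]
```

Call:
step_arm(slide=[[2, -1.4, 20], [0, 0, 15], [0, 0, 9], [0, 0, 0], [0, 0, 0], [0, 0, 0]], twist=[0, 0, 0, 0, 0, 0])

```text
time: 21.08
position: [0.6004, -0.2182, 0.1275]
tool_rot: [0.786, 0.618, 0.0, 0.001]
ft_force: [0.1, 0.0, -0.1]
grip_width: 0.04
```

Call:
step_arm(slide=[[0, 0, 0], [0, 0, 0], [0, 0, 0], [0, 0, 0], [0, 0, 0], [0, 0, 0], [0, 0, 0]], twist=[0, 0, 0, 0, 0, 0, 0], jaw=0, force=20)

```text
time: 21.67
position: [0.6004, -0.2176, 0.1266]
tool_rot: [0.786, 0.618, 0.0, 0.001]
ft_force: [1.8, 0.4, -0.6]
grip_width: 0.0099
```

```bash
python3 - <<'E'
from h import *
c=snap('wrist','wrist17');o=robot.get_obs(); p=o['position']*1000;s=psi();print(o['time'],p,s,o['ft_force'],o['moment'],o['grip_width'])
E
```

```text
21.7167 [ 600.3741 -217.6313  126.5602] 76.33388360256237 [ 2.3334 -0.2087  0.0928] [-0.018  -0.3878 -0.0424] 0.010378145636833275
```

View pics/wrist17.png

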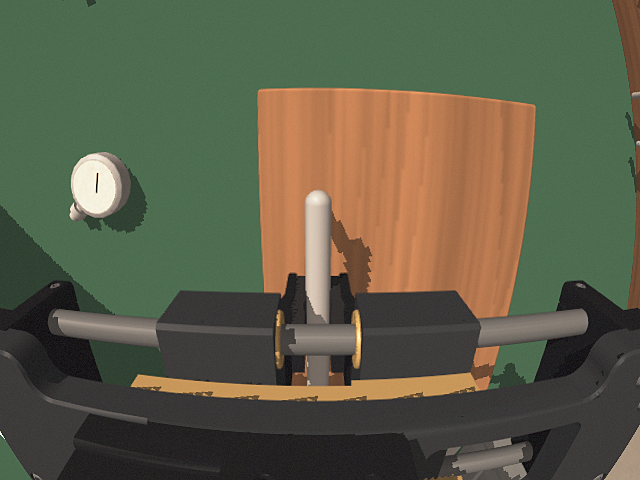

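```bash
python3 - <<'E'
from h import *
a0=np.arctan2(43,120);r=np.hypot(43,120)
th=np.radians(np.linspace(0,45,21)); Y=-r*np.cos(a0+th);Z=r*np.sin(a0+th)
print(np.c_[np.diff(Y),-np.diff(Z)].round(2).tolist(),Y[-1]-Y[0],Z[-1]-Z[0])
E
```

```text
[[1.78, -4.68], [1.96, -4.6], [2.14, -4.52], [2.32, -4.44], [2.49, -4.34], [2.66, -4.24], [2.82, -4.13], [2.98, -4.02], [3.14, -3.9], [3.29, -3.77], [3.44, -3.64], [3.58, -3.5], [3.71, -3.36], [3.84, -3.21], [3.96, -3.06], [4.08, -2.9], [4.19, -2.74], [4.29, -2.57], [4.39, -2.4], [4.48, -2.23]] 65.55277784863583 72.25840533340724
```

Call:
step_arm(slide=[[0, 1.8, -4.7], [0, 2, -4.6], [0, 2.1, -4.5], [0, 2.3, -4.4], [0, 2.5, -4.3], [0, 0, 0], [0, 0, 0], [0, 0, 0]], twist=[0, 0, 0, 0, 0, 0, 0, 0])

```text
time: 22.38
position: [0.6101, -0.22, 0.1489]
tool_rot: [0.786, 0.618, 0.0, 0.0]
ft_force: [3.1, -1.2, -3.3]
grip_width: 0.0103
```

```bash
python3 - <<'E'
from h import *
o=robot.get_obs(); p=o['position']*1000;s=psi();print(o['time'],p,s,o['ft_force'],o['moment'],o['grip_width'],tf(p,[600.37,-217.6],76.34),p[2]-126.5)
E
```

```text
22.3833 [ 610.0843 -219.9786  148.8732] 76.34503583032884 [ 3.1365 -1.2247 -3.3016] [-0.1828 -0.4666 -0.0902] 0.010325844149138055 [-0.0172 10.0012] 22.373227240529474
```

Call:
step_arm(slide=[[0, 2.7, -4.2], [0, 2.8, -4.1], [0, 3, -4], [0, 3.1, -3.9], [0, 3.3, -3.8], [0, 3.4, -3.6], [0, 3.6, -3.5], [0, 3.7, -3.4], [0, 0, 0], [0, 0, 0]], twist=[0, 0, 0, 0, 0, 0, 0, 0, 0, 0])

```text
time: 23.22
position: [0.634, -0.2258, 0.1805]
tool_rot: [0.786, 0.618, -0.001, -0.001]
ft_force: [-5.3, -0.3, 3.1]
grip_width: 0.0103
```

```bash
python3 - <<'E'
from h import *
o=robot.get_obs(); p=o['position']*1000;s=psi();print(o['time'],p,s,o['ft_force'],o['moment'],o['grip_width'],tf(p,[600.37,-217.6],76.34),p[2]-126.5)
E
```

```text
23.2167 [ 633.973  -225.8074  180.5012] 76.36172719836122 [-5.2867 -0.3212  3.1198] [ 0.0324  0.9447 -0.0261] 0.010304214538000156 [-0.0396 34.5908] 54.00118051992848
```

Call:
step_arm(slide=[[0, 3.8, -3.2], [0, 4, -3.1], [0, 4.1, -2.9], [0, 4.2, -2.7], [0, 4.3, -2.6], [0, 4.4, -2.4], [0, 4.5, -2.2], [0, 0, 0], [0, 0, 0], [0, 0, 0], [0, 0, 0]], twist=[0, 0, 0, 0, 0, 0, 0, 0, 0, 0, 0])

```text
time: 24.13
position: [0.6635, -0.2331, 0.2007]
tool_rot: [0.786, 0.618, -0.0, 0.0]
ft_force: [-4.6, -0.4, 5.4]
grip_width: 0.01
```

```bash
python3 - <<'E'
from h import *
o=robot.get_obs(); p=o['position']*1000;s=psi();print(o['time'],p,s,o['ft_force'],o['moment'],o['grip_width'],tf(p,[600.37,-217.6],76.34),p[2]-126.5)
snap('side','side18');snap('top','top18');snap('wrist','wrist18')
E
```

```text
24.1333 [ 663.4526 -233.0715  200.7099] 76.35733518060735 [-4.6261 -0.4408  5.3895] [-0.0287  0.7504  0.0269] 0.010032125979078951 [-0.1363 64.952 ] 74.20988502249722
```

View pics/side18.png

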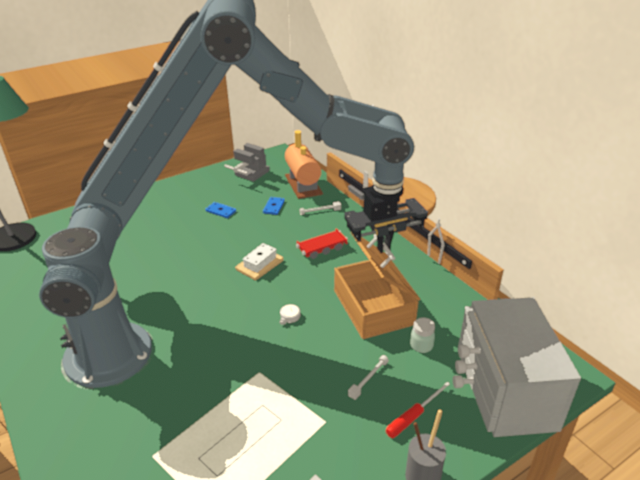

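View pics/top18.png

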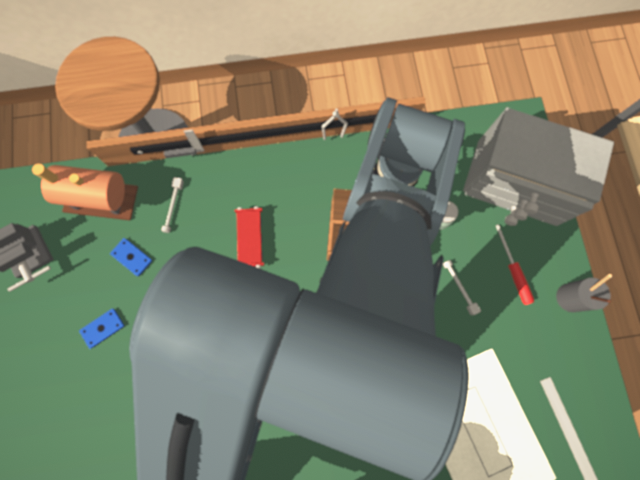

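View pics/wrist18.png

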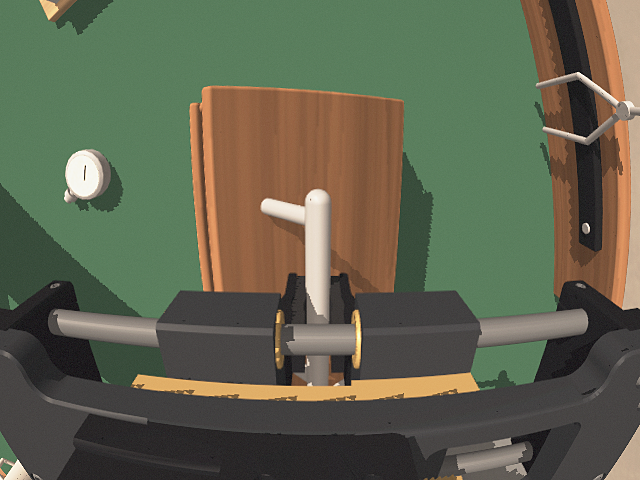

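The lid is up: the wrist view shows the bar in the jaws with the post from (268,207) to (305,217). The side view shows the pile intact at (260,258). I'll measure the lid angle by fitting a plane to the depth.

```bash
python3 - <<'E'
from h import *
def fit(P,tol=.003):
    m=np.ones(len(P),bool)
    for _ in range(6):
        c=P[m].mean(0); n=np.linalg.svd(P[m]-c,full_matrices=False)[2][2]; d=abs((P-c)@n); m=d<tol
    return n*np.sign(n[2]),m.mean(),d[m].std(),c
b=np.radians(76.35); X=np.array([np.sin(b),-np.cos(b),0]) # toward hinge
for fn in ('wrist17','wrist18'):
    c=load(fn); ax=R.from_quat(c['orientation']).apply([0,0,1]); P=[]
    for u in range(225,395,3):
        for v in range(100,185,3):
            if fn=='wrist17' and 300<u<380: continue
            d=c['depth'][v,u]
            if d>0: r=wray(c,u,v); P.append(c['origin']+r*d/(r@ax))
    n,f,sd,ce=fit(np.array(P)); print(fn,'normal',n,'angle',np.degrees(np.arctan2(n@X,n[2])),f,sd,ce)
E
```

```text
wrist17 normal [-0.3723 -0.9151  0.1547] angle -43.30460363018392 0.12472160356347439 0.0008569780570401537 [ 0.5966 -0.1431  0.0632]
wrist18 normal [ 0.6826 -0.1685  0.7111] angle 44.674548902860586 1.0 0.00030127750851924854 [ 0.6778 -0.1631  0.1466]
```

```bash
python3 - <<'E'
from h import *
b=np.radians(76.35); X=np.array([np.sin(b),-np.cos(b),0])
for fn,us,vs in (('wrist17',range(380,500,3),range(110,250,3)),('wrist15',range(370,450,3),range(50,250,3)),('wrist18',range(225,295,3),range(100,190,3)),('wrist18',range(340,390,3),range(100,250,3))):
    c=load(fn); ax=R.from_quat(c['orientation']).apply([0,0,1]); P=[]
    for u in us:
        for v in vs:
            d=c['depth'][v,u]
            if d>0: r=wray(c,u,v); P.append(c['origin']+r*d/(r@ax))
    P=np.array(P); ce=P.mean(0); n=np.linalg.svd(P-ce,full_matrices=False)[2][2]; n*=np.sign(n[2]); print(fn,n,np.degrees(np.arctan2(n@X,n[2])),((P-ce)@n).std(),ce)
# side view pile crop
im=load('side18')['color']; cv2.imwrite('pics/crop18.png',cv2.resize(im[225:295,220:300],None,fx=8,fy=8,interpolation=cv2.INTER_CUBIC))
o=robot.get_obs(); print(o['time'],o['ft_force'],o['position'])
E
```

```text
wrist17 [ 0.0011 -0.0016  1.    ] 0.08139536392488333 0.0006330683819378691 [ 0.6732 -0.1795  0.0877]
wrist15 [-0.0007 -0.001   1.    ] -0.026268844172229702 0.0007242468760205525 [ 0.6675 -0.2319  0.0877]
wrist18 [ 0.683  -0.1679  0.7108] 44.6995949643582 0.0005368301467635518 [ 0.6531 -0.1563  0.1719]
wrist18 [ 0.6841 -0.1678  0.7098] 44.777733269327136 0.000451659667416892 [ 0.7024 -0.1916  0.1163]
24.2833 [-4.7374  1.0193  4.3089] [ 0.6635 -0.2331  0.2007]
```

View pics/crop18.png

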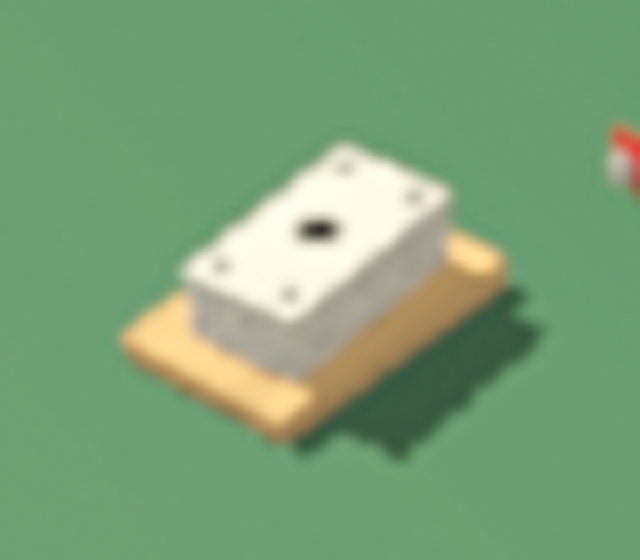

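The lid stands at 44.7° (fit residual 0.5 mm; the same fit on the closed lid read 0.0–0.1°). The pile's sides look flush in the crop. I'll nudge 0.3°, firm the grip, let it settle and recheck.

Call:
step_arm(slide=[[0, 0.5, -0.3], [0, 0, 0], [0, 0, 0], [0, 0, 0], [0, 0, 0], [0, 0, 0], [0, 0, 0], [0, 0, 0], [0, 0, 0], [0, 0, 0], [0, 0, 0], [0, 0, 0]], twist=[0, 0, 0, 0, 0, 0, 0, 0, 0, 0, 0, 0], force=35)

```text
time: 25.28
position: [0.6637, -0.2331, 0.2008]
tool_rot: [0.786, 0.618, -0.0, 0.0]
ft_force: [-4.7, -0.4, 6.1]
grip_width: 0.0097
```

```bash
cat > ang.py <<'E'
from h import *
def ang(fn):
    b=np.radians(76.35); X=np.array([np.sin(b),-np.cos(b),0])
    c=load(fn); ax=R.from_quat(c['orientation']).apply([0,0,1]); P=[]
    for u in list(range(225,295,3))+list(range(340,390,3)):
        for v in range(100,185,3):
            d=c['depth'][v,u]
            if d>0: r=wray(c,u,v); P.append(c['origin']+r*d/(r@ax))
    P=np.array(P); ce=P.mean(0); n=np.linalg.svd(P-ce,full_matrices=False)[2][2]; n*=np.sign(n[2]); return np.degrees(np.arctan2(n@X,n[2]))
E
python3 - <<'E'
from ang import *
for i in range(3):
    snap('wrist','wrist19_%d'%i); o=robot.get_obs(); print(o['time'],ang('wrist19_%d'%i),o['position'],o['ft_force'],o['grip_width'],abs(o['joint_velocities']).max())
E
```

```text
25.3333 44.768906124065495 [ 0.6636 -0.2331  0.2008] [-5.1722  0.7024  7.0957] 0.009856599670820317 0.0014836609771872135
25.3833 44.7791838178257 [ 0.6637 -0.2331  0.2008] [-5.1786 -0.3655  6.2672] 0.009403795366327438 0.0017793445101759594
25.4333 44.752349219810405 [ 0.6636 -0.2331  0.2008] [-5.1201  0.0382  5.9438] 0.009517738115413628 0.0019259093699792477
```

Steady at 44.8°, the bar is gripped and the forces are small. Handing in.

```bash
python3 - <<'E'
from h import *
print(robot.hand_in()); print(robot.get_obs()['time'])
E
```

```text
the job is handed in; nothing more can be done
None
the job is handed in; nothing more can be done
```

I stacked the two white desk plates on the board's plate and let go of the pile. I then raised the lid to about 45° and handed in at 25.4 s with the gripper still holding it. No verdict came back.

**Pile:**
- From the same viewpoint, the second plate landed within about 0.3 mm and 0.1° of the first.
- The first plate was set to within about 0.5 mm of the base plate by its front and side edges just before release. I did not measure that offset again after letting go.
- In the last side picture, taken just before I firmed the grip, the sides look flush and nothing else looks disturbed.

**Lid:**
- A plane fitted to the wrist depth picture gave 44.8° in three readings, steady within 0.03°. The same kind of fit on the closed lid read within 0.1° of zero.
- The bar is held at 35 N grip. A steady 6–9 N of outside force shows at the wrist, well under the limits.

**Disagreements:**
- The wrist camera was off sideways by about 1.7 mm compared with the gripper. I cancelled this by aligning plates relative to each other and corrected for it when gripping the handle.
- The first plane-fit attempt on the closed lid included parts off the lid and was discarded.

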